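# Put the row of vessels away in reverse order

### The arm

A 6-joint arm with a two-finger parallel gripper is mounted at the origin on a cart in front of the work surface, level with it; the furniture and walls round the work are solid. World frame = base frame: x ahead of the robot, y to its left, z up, the work surface at z = 0. Lengths are in m, angles in rad, forces in N, time in s.
With the tool pointing down it reaches from about 0.375 to 0.925 m from the base axis. Payload 5.7 kg.
Tool frame: the origin (TCP) lies between the finger pads; the fingertips stand tips_ahead ahead of it and the grasp point (between the pads) lies 8 mm behind it (tips_ahead is the distance from the TCP to the fingertips, in m); z points along the fingers, y is the direction in which the jaws open and shut (so a half turn about z gives the same grasp; the last joint's range is limited). The gripper opens to 88 mm and grips with 3 to 60 N. Pads are 20 mm wide; open, the fingers measure 115 mm over their backs; the gripper's body (75 mm by 178 mm) begins 61 mm behind the grasp point.
Start: joints at [-1.367, 0.359, 1.51, -0, 1.272, -0.115], TCP at [0.188, -0.57, 0.234] pointing down, gripper open.
Joint ranges: [-2.97, 2.97], [-1.01, 2.36], [0.21, 2.38], [-0.96, 4.11], [0.2, 2.71], [-2.98, 2.98]. Speed limits (rad/s): [2.39, 2.39, 3.14, 3.14, 3.14, 3.14].

### API

Orientations are given as a unit quaternion [w, x, y, z].
In Python, from rig import * gives the robot as it stands. The module is installed in compiled form; this text tells all that it offers.
- The arm moves only by the tool send_rows, never from a script. Its argument "rows" is a list of rows, each an object of numbers: "dx", "dy", "dz": the shift along the tool's x, y, z in cm; "yaw": the turn about the tool's z in degrees; "fingers": the finger opening in cm, from 0 to 8.78. In form: [{"dx": .., "dy": .., "dz": .., "yaw": .., "fingers": ..}, ...]. A call has 1 to 5 rows; each row is the pose to reach, as a shift and turn from the pose commanded when the call began, along the tool's axes at that moment; what a row does not reach only later rows make up. A row lasts 1/12 s, in which the tool goes at most 41.7 mm and 7.16 degrees, less where a joint would pass 70% of its speed; a pose out of reach is approached as far as the arm can. A call with a gripper value outside its range is refused whole. The fingers move at their own pace and stop on an object; "force" is the grip in N (left out, the last holds). Time passes only in rows, so rows that repeat a pose let the fingers close. It gives the time, the measured TCP pose, the force and the opening at its end, in the units of the state.
- read_state(): the state, without advancing time (a new reading comes with each control period).
- camera(name): name is "scene" or "top"; returns a dict with "frame" (400x640x3 uint8, blue, green, red), "range_z" (400x640 float32, m along the optical axis (not along the pixel's ray), 0 where there is no reading), "K" (3x3 intrinsics, pixels), "T" (4x4, takes a point from camera to world coordinates). Camera axes: x right, y down, z forward; pixel columns grow to the right and rows downward; lengths in m; the calibration is good to about 2 mm. A picture is of the moment at which its call begins.
- finish_job(): hands the job in, once; it reports no verdict.
The state is a dict: "time_s": time; "q": joint angles; "joint_vel": joint speeds; "tau": joint torques, N m; "tcp_pos": TCP position; "tool_rot": TCP orientation; "ft_force": force on the tool from outside, world axes, zero at the start; "ft_torque": the same for the moment, N m; "grip_width": finger opening in m.
Only numpy, scipy, OpenCV 4.12 (cv2) and the standard library are available. Lean on these libraries where they do the work, as an engineer would, in place of code of your own. Each camera call takes 0.05 s, during which the arm holds its last target.

### The job

Move the three vessels from the wooden drip stand into the empty plywood storage caddy, one to each compartment and in reverse order: the leftmost vessel, beside the round heating mantle, goes into the rightmost compartment, farthest from the mantle; the middle one into the middle; the rightmost one into the leftmost. Keep every vessel upright all the way, and leave each one standing on the floor of its compartment.

Things in the scene. Friction and masses are not known exactly. Their poses are not given: they have to be found in the camera images.
- amber_vial_bottle_center (a point): centre, half-way up, of a small dark amber bottle with a narrow black cap, body 36 mm in diameter up to about 50 mm, 77 mm tall in all, about 50 g. Its z axis points up along the vessel; yaw is of no account. It starts upright, foot 12 mm above the desk; grip its 36 mm body about half-way up
- lidded_jar_center (a point): centre, half-way up, of the tallest vessel, a jar with a dark lid as wide as itself and a green label, 44 mm in diameter, 105 mm tall, about 110 g. Its z axis points up along the vessel; yaw is of no account. It starts upright, foot 12 mm above the desk; grip its 44 mm sides about 30 mm below the top
- porcelain_beaker_center (a point): centre, half-way up, of a plain white porcelain beaker, open at the top, straight-sided, 39 mm outside diameter, 3.5 mm wall, 60 mm tall, about 80 g. Its z axis points up along the vessel; yaw is of no account. It starts upright, foot 12 mm above the desk; grip it across the outside about half-way up
- drip_strip: drip stand: flat pale wooden strip 226 x 74 x 8 mm with three grey foot holders in a row, fixed, right of the round mantle (280 mm wide, 135 mm high, tall glassware behind it), in front of or behind the other rack. Origin: centre of its underside, on the desk; x along the row, level, towards the robot's left; z up. The holders stand at x = -70, 0, 70 mm, y = 0; which vessel (with its holder) stands at which changes from run to run
- caddy: storage caddy: low plywood tray 214 x 74 mm, empty at the start, fixed, right of the round mantle (280 mm wide, 135 mm high, tall glassware behind it), in front of or behind the other rack. Origin: centre of its underside, on the desk; x along the row, level, towards the robot's left; z up. Compartment centres at x = -70, 0, 70 mm, y = 0, each 66 x 66 mm inside; floor 8 mm, walls 22 mm, dividers 19 mm above the desk
- holder_bottle: round grey plastic foot holder, 62 mm across and 14 mm high, with a round recess 42 mm wide and 10 mm deep in which the amber bottle stands at the start; origin at the centre of its underside, 8 mm above the desk. Fixed on the strip, it stays and marks the place from which that vessel came
- holder_jar: round grey plastic foot holder, 62 mm across and 14 mm high, with a round recess 50 mm wide and 10 mm deep in which the tall jar stands at the start; origin at the centre of its underside, 8 mm above the desk. Fixed on the strip, it stays and marks the place from which that vessel came
- holder_beaker: round grey plastic foot holder, 62 mm across and 14 mm high, with a round recess 45 mm wide and 10 mm deep in which the white beaker stands at the start; origin at the centre of its underside, 8 mm above the desk. Fixed on the strip, it stays and marks the place from which that vessel came
Not all that is in view belongs to the job. Leave any purple or yellow look-alike of the part that bears amber_vial_bottle_center alone.

How it is judged:
At the end, for the whole second after the job is handed in: Each vessel stands in the caddy compartment that mirrors its starting place (left to right, middle to middle, right to left): centre within 25 mm of the compartment's centre each way, foot on its floor within 5 mm, upright within 0.12 rad, released and at rest (((x of holder_bottle in the frame of drip_strip between -0.08 and -0.06 m and x of amber_vial_bottle_center in the frame of caddy between 0.045 and 0.095 m) or (x of holder_bottle in the frame of drip_strip between -0.01 and 0.01 m and x of amber_vial_bottle_center in the frame of caddy between -0.025 and 0.025 m) or (x of holder_bottle in the frame of drip_strip between 0.06 and 0.08 m and x of amber_vial_bottle_center in the frame of caddy between -0.095 and -0.045 m)) and y of amber_vial_bottle_center in the frame of caddy between -0.025 and 0.025 m and z of amber_vial_bottle_center in the frame of caddy between 0.0415 and 0.0515 m and angle between each of amber_vial_bottle_center, lidded_jar_center, porcelain_beaker_center's own z axis and vertical below 0.12 rad and linear speed of each of amber_vial_bottle, lidded_jar, porcelain_beaker below 0.02 m/s and ((x of holder_jar in the frame of drip_strip between -0.08 and -0.06 m and x of lidded_jar_center in the frame of caddy between 0.045 and 0.095 m) or (x of holder_jar in the frame of drip_strip between -0.01 and 0.01 m and x of lidded_jar_center in the frame of caddy between -0.025 and 0.025 m) or (x of holder_jar in the frame of drip_strip between 0.06 and 0.08 m and x of lidded_jar_center in the frame of caddy between -0.095 and -0.045 m)) and y of lidded_jar_center in the frame of caddy between -0.025 and 0.025 m and z of lidded_jar_center in the frame of caddy between 0.0555 and 0.0655 m and ((x of holder_beaker in the frame of drip_strip between -0.08 and -0.06 m and x of porcelain_beaker_center in the frame of caddy between 0.045 and 0.095 m) or (x of holder_beaker in the frame of drip_strip between -0.01 and 0.01 m and x of porcelain_beaker_center in the frame of caddy between -0.025 and 0.025 m) or (x of holder_beaker in the frame of drip_strip between 0.06 and 0.08 m and x of porcelain_beaker_center in the frame of caddy between -0.095 and -0.045 m)) and y of porcelain_beaker_center in the frame of caddy between -0.025 and 0.025 m and z of porcelain_beaker_center in the frame of caddy between 0.033 and 0.043 m); the robot touches nothing.
It fails at once if the amber bottle is tipped more than 0.7 rad from upright (angle between amber_vial_bottle_center's own z axis and vertical above 0.7 rad).
It fails at once if the tall jar is tipped more than 0.7 rad from upright (angle between lidded_jar_center's own z axis and vertical above 0.7 rad).
It fails at once if the white beaker is tipped more than 0.7 rad from upright (angle between porcelain_beaker_center's own z axis and vertical above 0.7 rad).
It also fails if it takes over 80 s, if anything falls off the work surface, if the arm or the gripper's body presses on something with over 40 N, if the wrist force passes 120 N, or if a joint passes its speed limit or range.

## Working session

There is one attempt and no reset: what is moved stays moved. The work goes in short steps, Python scripts to look and compute and a tool call to move; the robot and the scene stay as the last step left them, time stands still between calls to the robot, and variables do not carry over. Pictures are saved under pics/ and viewed, and the job is handed in when it is done.

Besides the shell and the picture viewer there is one more tool, called as name(argument=value, ...) on one line, values as JSON. send_rows: Moves the arm, as the interface text tells. Its arguments: {"type":"object","properties":{"rows":{"type":"array","items":{"type":"object","properties":{"dx":{"type":"number"},"dy":{"type":"number"},"dz":{"type":"number"},"yaw":{"type":"number"},"fingers":{"type":"number"}}}},"force":{"type":"number"}},"required":["rows"]}

```bash
mkdir -p pics; python3 - <<'E'
from rig import *
import cv2,numpy as np
s=read_state(); print({k:np.round(v,3).tolist() for k,v in s.items()})
for n in("scene","top"):
    c=camera(n); cv2.imwrite(f"pics/{n}0.png",c["frame"]); np.savez(f"/tmp/{n}0.npz",**c); print(n,c["K"],np.round(c["T"],3))
E
```

```text
{'time_s': 0.0, 'q': [-1.367, 0.359, 1.511, 0.0, 1.272, -0.115], 'joint_vel': [-0.001, 0.0, 0.001, 0.001, -0.0, -0.002], 'tau': [0.0, -51.538, -27.073, 0.067, 0.035, -0.0], 'tcp_pos': [0.188, -0.569, 0.233], 'tool_rot': [-0.001, 0.987, 0.159, -0.0], 'ft_force': [-0.285, -0.527, 0.429], 'ft_torque': [0.023, 0.008, -0.011], 'grip_width': 0.087}
scene [[496.02244171   0.         322.54534233]
 [  0.         496.02244171 196.27027634]
 [  0.           0.           1.        ]] [[ 0.709 -0.347  0.614 -0.139]
 [-0.705 -0.371  0.604 -0.9  ]
 [ 0.018 -0.862 -0.507  0.696]
 [ 0.     0.     0.     1.   ]]
top [[443.2941998    0.         317.80869221]
 [  0.         443.2941998  201.582171  ]
 [  0.           0.           1.        ]] [[ 0.007 -0.994  0.106  0.495]
 [-1.    -0.009 -0.009 -0.154]
 [ 0.01  -0.106 -0.994  0.99 ]
 [ 0.     0.     0.     1.   ]]
```

View pics/scene0.png

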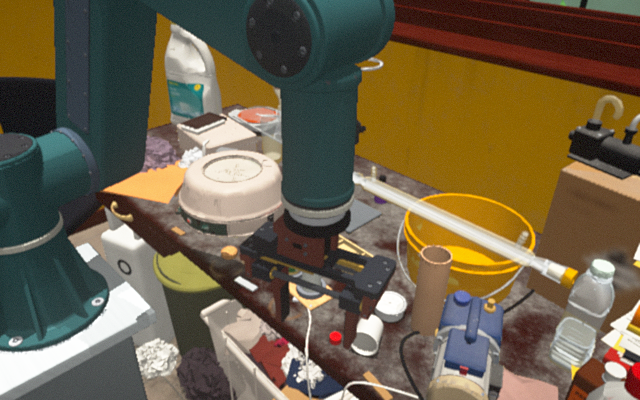

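View pics/top0.png

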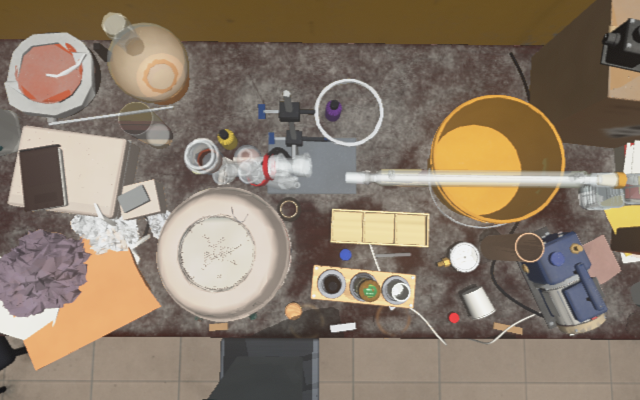

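```bash
cat > h.py <<'E'
import numpy as np,cv2
def load(n,i=0): return dict(np.load(f"/tmp/{n}{i}.npz"))
def xyz(c):
    h,w=c["range_z"].shape; u,v=np.meshgrid(np.arange(w),np.arange(h)); z=c["range_z"]; K=c["K"]
    p=np.stack([(u-K[0,2])/K[0,0]*z,(v-K[1,2])/K[1,1]*z,z],-1)
    return p@c["T"][:3,:3].T+c["T"][:3,3]
def ray(c,uv,h):
    d=c["T"][:3,:3]@np.linalg.solve(c["K"],[uv[0],uv[1],1.]); o=c["T"][:3,3]; return o+d*(h-o[2])/d[2]
def proj(c,p):
    T=np.linalg.inv(c["T"]); q=T[:3,:3]@np.asarray(p)+T[:3,3]; q=c["K"]@q; return q[:2]/q[2]
E
python3 - <<'E'
from h import *
c=load("top"); P=xyz(c)
im=c["frame"][195:320,290:450]; cv2.imwrite("pics/crop0.png",cv2.resize(im,None,fx=5,fy=4.8,interpolation=cv2.INTER_CUBIC)[:600,:800])
Z=P[...,2]; np.set_printoptions(linewidth=250,precision=0,suppress=True)
print("cols",np.arange(240,470,6))
for v in range(130,335,6): print(v,(Z[v,240:470:6]*1000).astype(int))
for uv in [(331,285),(367,289),(399,290),(380,228),(240,300),(220,250),(430,180),(355,178)]: print(uv,np.round(P[uv[1],uv[0]],3).tolist())
E
```

```text
cols [240 246 252 258 264 270 276 282 288 294 300 306 312 318 324 330 336 342 348 354 360 366 372 378 384 390 396 402 408 414 420 426 432 438 444 450 456 462 468]
130 [  0   0   0   0   2   0   0  -1 263 316   0   3   3   2   0   0   2  -1   0   3  -4   0   0   3   1   0   2   0   2   1   0  -1  -2 135  70   6   4   6   7]
136 [  0  -1  -2   6   1 255   1   2 263 285 266 253   1   2 401 400   0   3  -1   0   1   0 403   3   2   0   0   1   1   2   1  -4   0 135   8   7  10   8   6]
142 [ -1   1   0   0   0 252  13  13 267 263 263  15  12  12  14  16 403 402  15 403 404   2  -1  -1   5   0   1   0   4  -1   0   2 117   4   5   7   8  11  10]
148 [203 218 201   4   3  13 284 276  16 257  14  16  12  17  16  17  12  13  14  13   0   0   5   0   0   2   1   0   2  -1   0   0 118   9   6   8   8   6   6]
154 [218 176 207 197   0 284 253 271 271 258 290 290  17  15  13  16  14  13  15  12   0   1   2   1  -2  -2   0   3   0   3 990   1 134   8   8   7   9   4   6]
160 [208 225 229 277 288 288 293 286 288 297 302 273  15  14  15  11  13  14  12  17   1   0  -1   0   0   3   0   0   0   1   
[... 4146 characters left out ...]
  0  2  1  0  1  1  0  0  0  0  1  8  1 -1  0  0 12 10  0  0]
322 [ 1  1  0  0  0  0  0  0  0  0  3  0  0  1  0 -1 -3  2  1  4  0  2  0 -2  0  0  0  0  1 -1  0  6 -2  0  2  0  0  0  0]
328 [-2  0  5  1  1  0  1  0  1  0 -1  2  3 -1  0  5  3  2  3  5  0 -1  1  0  0  1  0  0 -2  0  0  0  5  0  0 -2  0  0  0]
334 [ 3  2  1 -2 -1  0 -1  0 -1  1  0 -1 -1  3  2  0  2  2 -1  0  2  0 -2 -1  0  3  1  3  0  0  0 -1  1  0 -1  0  0  0  0]
(331, 285) [0.423, -0.19, 0.089]
(367, 289) [0.418, -0.259, 0.119]
(399, 290) [0.408, -0.341, 0.016]
(380, 228) [0.542, -0.301, 0.009]
(240, 300) [0.397, -0.014, 0.124]
(220, 250) [0.491, 0.029, 0.113]
(430, 180) [0.625, -0.371, 0.171]
(355, 178) [0.628, -0.231, 0.168]
```

View pics/crop0.png

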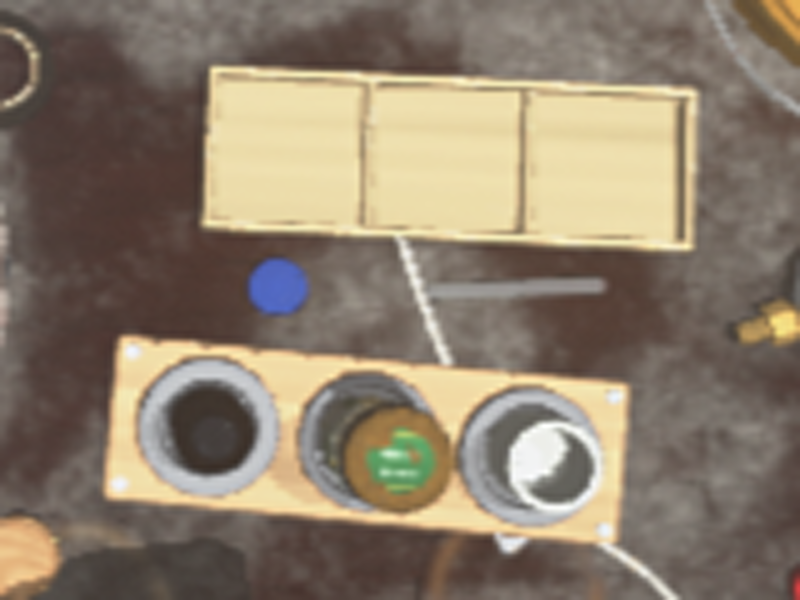

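```bash
python3 - <<'E'
import rig; print([n for n in dir(rig) if not n.startswith('__')]); print(getattr(rig,'tips_ahead',None))
from h import *
c=load("top"); P=xyz(c); I=c["frame"]; hsv=cv2.cvtColor(I,cv2.COLOR_BGR2HSV)
for u,v in [(345,228),(332,210),(320,270),(405,303),(367,285),(399,283),(327,292)]: print((u,v),I[v,u],hsv[v,u])
# glassware extents
Z=P[...,2]; X=P[...,0];Y=P[...,1]
def ext(name,m): print(name,m.sum(),[np.round(np.percentile(a[m],[1,99]),3).tolist() for a in (X,Y,Z)])
R=np.zeros(Z.shape,bool);R[150:190,260:345]=1
ext("glass>.1",R&(Z>.1)&(Z<.5))
R[:]=0;R[140:200,346:425]=1; ext("tube",R&(Z>.1)&(Z<.3))
R[:]=0;R[190:330,200:300]=1
for h in(.05,.1,.12): ext("mantle",R&(Z>h)&(Z<.2))
R[:]=0;R[100:200,310:390]=1; ext("ring",R&(Z>.35)&(Z<.5))
E
```

```text
['PlanningError', 'camera', 'finish_job', 'read_state', 'tips_ahead']
0.011
(345, 228) [171 221 236] [ 23  70 236]
(332, 210) [157 207 226] [ 22  78 226]
(320, 270) [169 222 241] [ 22  76 241]
(405, 303) [156 210 237] [ 20  87 237]
(367, 285) [ 72 121 156] [ 18 137 156]
(399, 283) [243 246 245] [ 40   3 246]
(327, 292) [82 82 86] [ 0 12 86]
glass>.1 1673 [[0.609, 0.66], [-0.147, -0.061], [0.124, 0.305]]
tube 1207 [[0.615, 0.648], [-0.36, -0.216], [0.156, 0.2]]
mantle 10027 [[0.354, 0.611], [-0.098, 0.067], [0.061, 0.13]]
mantle 8310 [[0.373, 0.601], [-0.083, 0.067], [0.103, 0.131]]
mantle 4432 [[0.377, 0.595], [-0.076, 0.065], [0.12, 0.131]]
ring 552 [[0.635, 0.697], [-0.246, -0.148], [0.4, 0.406]]
```

```bash
cat > m.py <<'E'
from h import *
def rects(c):
    I=c["frame"]; hsv=cv2.cvtColor(I,cv2.COLOR_BGR2HSV)
    m=cv2.inRange(hsv,(15,45,150),(30,140,255)); m[:195]=0;m[315:]=0;m[:,:305]=0;m[:,445:]=0
    m=cv2.morphologyEx(m,cv2.MORPH_CLOSE,np.ones((3,3)))
    out=[]
    for k in cv2.findContours(m,cv2.RETR_EXTERNAL,cv2.CHAIN_APPROX_NONE)[0]:
        if cv2.contourArea(k)<800: continue
        ctr=k[:,0].mean(0); h=.022 if ctr[1]<255 else .008
        w=np.array([ray(c,p,h)[:2] for p in k[:,0]],np.float32)*1000
        out.append((ctr.round(1),cv2.minAreaRect(w),h))
    return out
if __name__=="__main__":
    c=load("top")
    for r in rects(c): print(r)
    I=c["frame"]; P=xyz(c); Z=P[...,2]
    # jar lid
    R=np.zeros(Z.shape,np.uint8);R[265:312,345:390]=1
    def cen(mask,h,name):
        k=max(cv2.findContours(mask.astype(np.uint8),cv2.RETR_EXTERNAL,cv2.CHAIN_APPROX_NONE)[0],key=cv2.contourArea)
        (u,v),r=cv2.minEnclosingCircle(k); print(name,(u,v),r, ray(c,(u,v),h).round(4), "D",2*r*(c["T"][2,3]-h)/c["K"][0,0])
    cen((Z>.108)&(Z<.13)&(R>0),.117,"jar")
    R[:]=0;R[270:302,316:348]=1; cen((Z>.08)&(Z<.1)&(R>0),.089,"bottlecap")
    R[:]=0;R[274:305,388:415]=1
    hsv=cv2.cvtColor(I,cv2.COLOR_BGR2HSV); cen((hsv[...,2]>190)&(hsv[...,1]<20)&(R>0),.072,"beaker")
E
python3 m.py
python3 - <<'E'
from h import *
c=load("top"); K=c["frame"][262:312,308:420].copy(); 
cv2.imwrite("pics/crop1.png",cv2.resize(K,None,fx=7,fy=7,interpolation=cv2.INTER_CUBIC))
E
```

```text
(array([363. , 286.3]), ((414.5593566894531, -263.6190185546875), (226.6091766357422, 73.93795776367188), 84.90770721435547), 0.008)
(array([379.8, 227.5]), ((543.1265869140625, -298.98040771484375), (215.41445922851562, 75.4178466796875), 87.72245025634766), 0.022)
jar (369.241455078125, 289.8612060546875) 11.660116195678711 [ 0.4167 -0.2632  0.117 ] D 0.04593060429513289
bottlecap (332.0, 285.5) 4.717090606689453 [ 0.4223 -0.192   0.089 ] D 0.019177084563175878
beaker (396.6052551269531, 290.0) 13.373215675354004 [ 0.4127 -0.3248  0.072 ] D 0.055393812800537165
```

View pics/crop1.png

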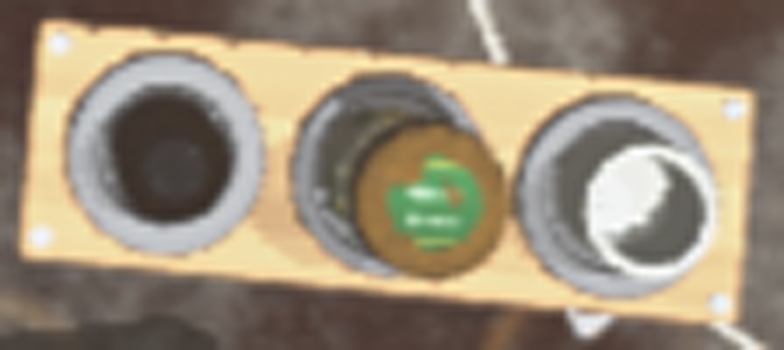

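```bash
cat > go.py <<'E'
import sys,numpy as np
from rig import read_state
from scipy.spatial.transform import Rotation as R
def go(x,y,z,th):
    s=read_state(); w=s["tool_rot"]; r=R.from_quat([w[1],w[2],w[3],w[0]])
    d=r.inv().apply(np.array([x,y,z])-s["tcp_pos"])*100
    ty=r.apply([0,1,0]); cur=np.degrees(np.arctan2(ty[1],ty[0]))
    yaw=-((th-cur+180)%360-180)
    print("t",round(s["time_s"],2),"tcp",np.round(s["tcp_pos"],4),"th",round(cur,1),"grip",round(s["grip_width"],4),"q6",round(s["q"][5],2),"F",np.round(s["ft_force"],1))
    print("d cm",d.round(2),"yaw",round(yaw,1))
if __name__=="__main__": go(*map(float,sys.argv[1:5]))
E
python3 go.py .4215 -.193 .2 -5
```

```text
t 0.1 tcp [ 0.1879 -0.5692  0.2329] th -71.7 grip 0.088 q6 -0.12 F [-0.2  0.3 -0.2]
d cm [ 33.97 -28.4    3.34] yaw -66.7
```

send_rows(rows=[{"dx": 3,"dy": -2.5,"dz": 0,"yaw": -7,"fingers": 8.0},{"dx": 6,"dy": -5,"dz": 0,"yaw": -14,"fingers": 8.0},{"dx": 9,"dy": -7.5,"dz": 0,"yaw": -21,"fingers": 8.0},{"dx": 12,"dy": -10,"dz": 0,"yaw": -28,"fingers": 8.0},{"dx": 15,"dy": -12.5,"dz": 0,"yaw": -35,"fingers": 8.0}], force=15)

```text
time_s: 0.52
tcp_pos: [0.2917, -0.4022, 0.2332]
tool_rot: [-0.0, 0.893, 0.451, 0.0]
ft_force: [0.7, -0.7, 0.3]
grip_width: 0.0801
```

```bash
python3 go.py .4215 -.193 .2 -5
```

```text
t 0.52 tcp [ 0.2917 -0.4022  0.2332] th -36.4 grip 0.0801 q6 -0.45 F [ 0.7 -0.7  0.3]
d cm [24.54 -1.97  3.34] yaw -31.4
```

send_rows(rows=[{"dx": 4,"dy": -0.3,"dz": 0,"yaw": -6.5},{"dx": 8,"dy": -0.7,"dz": 0,"yaw": -13},{"dx": 12,"dy": -1,"dz": 0,"yaw": -19.5},{"dx": 16,"dy": -1.3,"dz": 0,"yaw": -26},{"dx": 20,"dy": -1.6,"dz": 0.0,"yaw": -31.4}])

```text
schema error: expected keys dx, dy, dz, yaw, fingers
```

```bash
python3 go.py .4215 -.193 .2 -5
```

```text
t 0.52 tcp [ 0.2917 -0.4022  0.2332] th -36.4 grip 0.0801 q6 -0.45 F [ 0.7 -0.7  0.3]
d cm [24.54 -1.97  3.34] yaw -31.4
```

send_rows(rows=[{"dx": 4,"dy": -0.3,"dz": 0,"yaw": -6.5,"fingers": 8},{"dx": 8,"dy": -0.7,"dz": 0,"yaw": -13,"fingers": 8},{"dx": 12,"dy": -1,"dz": 0,"yaw": -19.5,"fingers": 8},{"dx": 16,"dy": -1.3,"dz": 0,"yaw": -26,"fingers": 8},{"dx": 20,"dy": -1.6,"dz": 0.0,"yaw": -31.4,"fingers": 8}])

```text
time_s: 0.93
tcp_pos: [0.3985, -0.2322, 0.2335]
tool_rot: [-0.0, 0.737, 0.675, 0.0]
ft_force: [1.4, -1.1, -1.0]
grip_width: 0.0801
```

```bash
python3 go.py .4215 -.193 .2 -5
```

```text
t 0.93 tcp [ 0.3985 -0.2322  0.2335] th -5.0 grip 0.0801 q6 -0.59 F [ 1.4 -1.1 -1. ]
d cm [4.11 1.95 3.35] yaw -0.0
```

send_rows(rows=[{"dx": 2,"dy": 1,"dz": 1,"yaw": 0,"fingers": 8},{"dx": 4,"dy": 1.9,"dz": 3,"yaw": 0,"fingers": 8},{"dx": 4,"dy": 1.9,"dz": 5,"yaw": 0,"fingers": 8},{"dx": 4,"dy": 1.9,"dz": 5,"yaw": 0,"fingers": 8},{"dx": 4,"dy": 1.9,"dz": 5,"yaw": 0,"fingers": 8}])

```text
time_s: 1.35
tcp_pos: [0.4198, -0.1953, 0.183]
tool_rot: [-0.001, 0.739, 0.674, -0.0]
ft_force: [0.2, 0.7, 1.1]
grip_width: 0.0805
```

```bash
python3 go.py .4215 -.193 .043 -5; python3 - <<'E'
from rig import *
from h import *
c=camera("top"); np.savez("/tmp/top1.npz",**c); s=camera("scene")
cv2.imwrite("pics/p1.png",np.hstack([cv2.resize(c["frame"][200:330,250:450],(400,260)),cv2.resize(s["frame"][100:350,150:450],(400,333))[:260]]))
E
```

```text
t 1.35 tcp [ 0.4198 -0.1953  0.183 ] th -5.3 grip 0.0805 q6 -0.49 F [0.2 0.7 1.1]
d cm [ 0.23  0.18 13.99] yaw -0.3
```

View pics/p1.png

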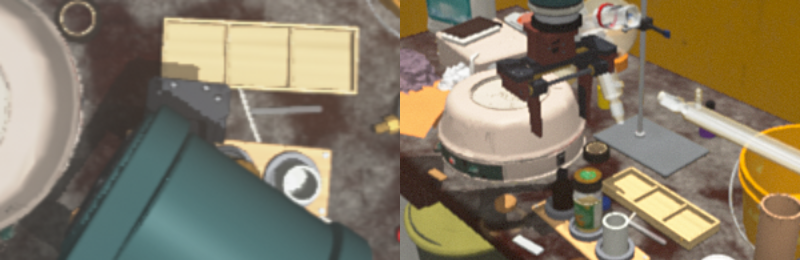

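The picture shows the gripper over the bottle, with its jaws across the row, the jar and beaker untouched, and the caddy empty. Next I go down.

send_rows(rows=[{"dx": 0.2,"dy": 0.2,"dz": 3,"yaw": 0,"fingers": 8},{"dx": 0.2,"dy": 0.2,"dz": 6,"yaw": 0,"fingers": 8},{"dx": 0.2,"dy": 0.2,"dz": 9,"yaw": 0,"fingers": 8},{"dx": 0.2,"dy": 0.2,"dz": 11.5,"yaw": 0,"fingers": 8},{"dx": 0.2,"dy": 0.2,"dz": 14,"yaw": 0,"fingers": 8}])

```text
time_s: 1.87
tcp_pos: [0.4237, -0.1959, 0.0436]
tool_rot: [0.001, 0.74, 0.673, 0.0]
ft_force: [0.7, -0.7, -0.3]
grip_width: 0.0799
```

send_rows(rows=[{"dx": 0,"dy": 0,"dz": 0,"yaw": 0,"fingers": 6},{"dx": 0,"dy": 0,"dz": 0,"yaw": 0,"fingers": 5},{"dx": 0,"dy": 0,"dz": 0,"yaw": 0,"fingers": 4},{"dx": 0,"dy": 0,"dz": 0,"yaw": 0,"fingers": 3},{"dx": 0,"dy": 0,"dz": 0,"yaw": 0,"fingers": 3}])

```text
time_s: 2.28
tcp_pos: [0.4241, -0.1952, 0.0453]
tool_rot: [0.002, 0.739, 0.673, 0.0]
ft_force: [-0.0, -1.1, 0.3]
grip_width: 0.05
```

send_rows(rows=[{"dx": 0,"dy": 0,"dz": 0,"yaw": 0,"fingers": 3},{"dx": 0,"dy": 0,"dz": 0,"yaw": 0,"fingers": 3},{"dx": 0,"dy": 0,"dz": 0,"yaw": 0,"fingers": 3}])

```text
time_s: 2.53
tcp_pos: [0.4223, -0.1941, 0.0443]
tool_rot: [-0.0, 0.739, 0.674, -0.0]
ft_force: [-4.0, -0.3, 8.9]
grip_width: 0.0349
```

send_rows(rows=[{"dx": 0,"dy": 0,"dz": 0,"yaw": 0,"fingers": 3},{"dx": 0,"dy": 0,"dz": -0.5,"yaw": 0,"fingers": 3},{"dx": 0,"dy": 0,"dz": -1.5,"yaw": 0,"fingers": 3},{"dx": 0,"dy": 0,"dz": -3,"yaw": 0,"fingers": 3},{"dx": 0,"dy": 0,"dz": -4.5,"yaw": 0,"fingers": 3}])

```text
time_s: 2.95
tcp_pos: [0.4227, -0.194, 0.0892]
tool_rot: [-0.0, 0.739, 0.673, -0.0]
ft_force: [0.2, 0.2, -0.4]
grip_width: 0.035
```

send_rows(rows=[{"dx": 0,"dy": 0,"dz": -2,"yaw": 0,"fingers": 3},{"dx": 0,"dy": 0,"dz": -4,"yaw": 0,"fingers": 3},{"dx": 0,"dy": 0,"dz": -6,"yaw": 0,"fingers": 3},{"dx": 0,"dy": 0,"dz": -8,"yaw": 0,"fingers": 3},{"dx": 0,"dy": 0,"dz": -9,"yaw": 0,"fingers": 3}])

```text
time_s: 3.37
tcp_pos: [0.4239, -0.1948, 0.1813]
tool_rot: [0.002, 0.739, 0.673, 0.001]
ft_force: [0.0, -0.3, -0.9]
grip_width: 0.0349
```

```bash
python3 go.py .540 -.369 .15 -92; python3 - <<'E'
from rig import *
from h import *
s=camera("scene")
cv2.imwrite("pics/p2.png",cv2.resize(s["frame"][100:350,150:450],(720,600)))
E
```

```text
t 3.37 tcp [ 0.4239 -0.1948  0.1813] th -5.3 grip 0.0349 q6 -0.49 F [ 0.  -0.3 -0.9]
d cm [-16.27  13.17   3.19] yaw 86.7
```

View pics/p2.png

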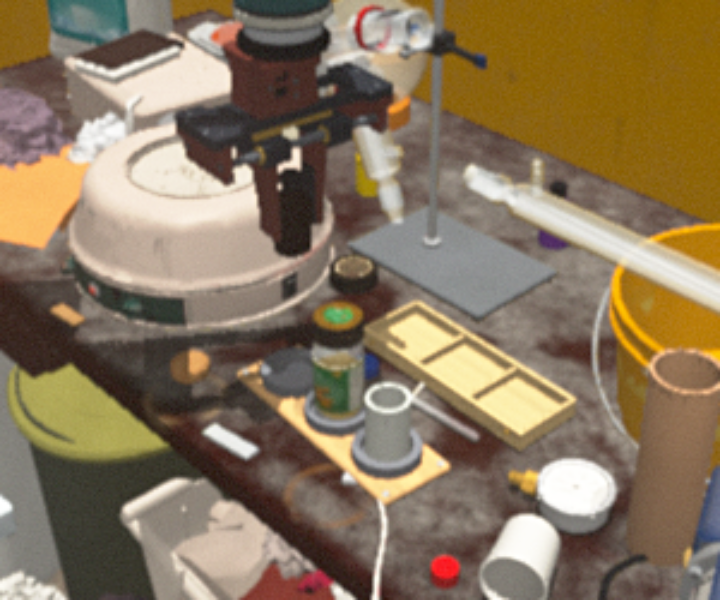

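send_rows(rows=[{"dx": -1.2,"dy": 0.5,"dz": 0,"yaw": 6,"fingers": 3},{"dx": -3,"dy": 1.2,"dz": 0,"yaw": 13,"fingers": 3},{"dx": -5,"dy": 2.5,"dz": 0,"yaw": 20,"fingers": 3},{"dx": -7,"dy": 4,"dz": 0,"yaw": 27,"fingers": 3},{"dx": -9,"dy": 5.5,"dz": 0,"yaw": 34,"fingers": 3}])

```text
time_s: 3.83
tcp_pos: [0.4694, -0.2896, 0.1783]
tool_rot: [-0.0, 0.905, 0.425, -0.0]
ft_force: [-0.4, -0.3, 0.8]
grip_width: 0.0351
```

```bash
python3 go.py .540 -.369 .15 -92
```

```text
t 3.83 tcp [ 0.4694 -0.2896  0.1783] th -39.7 grip 0.0351 q6 0.01 F [-0.4 -0.3  0.8]
d cm [-1.6  10.5   2.82] yaw 52.3
```

send_rows(rows=[{"dx": -0.3,"dy": 2,"dz": 0,"yaw": 7,"fingers": 3},{"dx": -0.6,"dy": 4,"dz": 0,"yaw": 14,"fingers": 3},{"dx": -0.9,"dy": 6,"dz": 0,"yaw": 21,"fingers": 3},{"dx": -1.2,"dy": 8,"dz": 0,"yaw": 28,"fingers": 3},{"dx": -1.5,"dy": 10,"dz": 0,"yaw": 35,"fingers": 3}])

```text
time_s: 4.25
tcp_pos: [0.5375, -0.3644, 0.1779]
tool_rot: [-0.0, 0.991, 0.133, -0.0]
ft_force: [-0.3, -0.0, 0.2]
grip_width: 0.035
```

send_rows(rows=[{"dx": 0,"dy": 0,"dz": 0,"yaw": 7,"fingers": 3},{"dx": 0,"dy": 0,"dz": 0,"yaw": 13,"fingers": 3},{"dx": 0,"dy": 0,"dz": 0,"yaw": 17,"fingers": 3},{"dx": 0,"dy": 0,"dz": 0,"yaw": 17,"fingers": 3}])

```text
time_s: 4.58
tcp_pos: [0.5369, -0.3638, 0.1778]
tool_rot: [-0.0, 1.0, -0.013, -0.0]
ft_force: [-0.0, 0.2, 0.1]
grip_width: 0.0349
```

```bash
python3 go.py .537 -.369 .043 -92;  python3 - <<'E'
from rig import *
from h import *
s=camera("scene");c=camera("top")
cv2.imwrite("pics/p3.png",np.hstack([cv2.resize(c["frame"][150:310,300:460],(400,400)),cv2.resize(s["frame"][100:300,200:400],(400,400))]))
E
```

```text
t 4.58 tcp [ 0.5369 -0.3638  0.1778] th -91.5 grip 0.0349 q6 0.89 F [-0.   0.2  0.1]
d cm [ 0.03  0.53 13.48] yaw 0.5
```

View pics/p3.png

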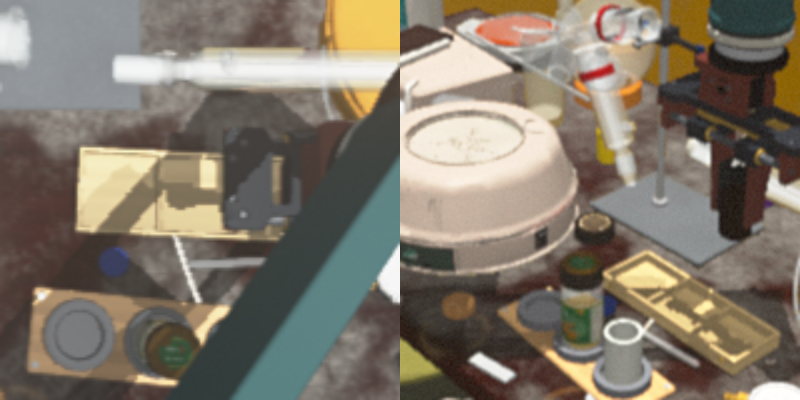

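send_rows(rows=[{"dx": 0,"dy": 0.5,"dz": 2.5,"yaw": 0,"fingers": 3},{"dx": 0,"dy": 0.5,"dz": 5.5,"yaw": 0,"fingers": 3},{"dx": 0,"dy": 0.5,"dz": 8.5,"yaw": 0,"fingers": 3},{"dx": 0,"dy": 0.5,"dz": 11,"yaw": 0,"fingers": 3},{"dx": 0,"dy": 0.5,"dz": 12.5,"yaw": 0,"fingers": 3}])

```text
time_s: 5.1
tcp_pos: [0.5351, -0.3674, 0.0506]
tool_rot: [-0.002, 1.0, -0.011, -0.002]
ft_force: [-0.7, 1.3, -0.1]
grip_width: 0.0352
```

send_rows(rows=[{"dx": 0,"dy": 0,"dz": 0.5,"yaw": 0,"fingers": 3},{"dx": 0,"dy": 0,"dz": 0.9,"yaw": 0,"fingers": 3},{"dx": 0,"dy": 0,"dz": 1.1,"yaw": 0,"fingers": 3},{"dx": 0,"dy": 0,"dz": 1.1,"yaw": 0,"fingers": 3},{"dx": 0,"dy": 0,"dz": 1.1,"yaw": 0,"fingers": 3}])

```text
time_s: 5.52
tcp_pos: [0.5355, -0.3676, 0.0427]
tool_rot: [-0.001, 1.0, -0.011, -0.001]
ft_force: [-4.8, 2.0, -2.2]
grip_width: 0.035
```

```bash
python3 go.py .537 -.369 .041 -92
```

```text
t 5.52 tcp [ 0.5355 -0.3676  0.0427] th -91.3 grip 0.035 q6 0.89 F [-4.8  2.  -2.2]
d cm [0.16 0.13 0.17] yaw 0.7
```

send_rows(rows=[{"dx": 0,"dy": 0,"dz": 0,"yaw": 0,"fingers": 3},{"dx": 0,"dy": 0,"dz": 0,"yaw": 0,"fingers": 3}])

```text
time_s: 5.68
tcp_pos: [0.5355, -0.3676, 0.0428]
tool_rot: [-0.001, 1.0, -0.011, -0.001]
ft_force: [-4.7, 2.8, -2.2]
grip_width: 0.035
```

```bash
python3 go.py .537 -.369 .041 -92;  python3 - <<'E'
from rig import *
from h import *
s=camera("scene");c=camera("top")
cv2.imwrite("pics/p4.png",np.hstack([cv2.resize(c["frame"][150:310,300:460],(400,400)),cv2.resize(s["frame"][120:320,240:440],(400,400))]))
E
```

```text
t 5.68 tcp [ 0.5355 -0.3676  0.0428] th -91.3 grip 0.035 q6 0.89 F [-4.7  2.8 -2.2]
d cm [0.15 0.13 0.18] yaw 0.7
```

View pics/p4.png

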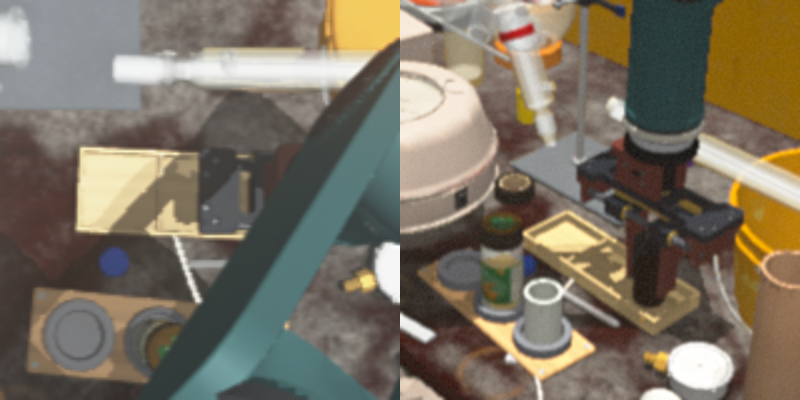

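```bash
python3 - <<'E'
from rig import *
from h import *
for _ in range(1):
    s=read_state(); print(s["ft_force"],s["ft_torque"],s["tau"],s["q"])
s=camera("scene"); P=xyz(s)
cv2.imwrite("pics/p5.png",cv2.resize(s["frame"][130:290,320:450],(650,600),interpolation=cv2.INTER_CUBIC)[:,:])
s2=read_state(); F=np.array(s2["ft_force"]);M=np.array(s2["ft_torque"]); print("closest pt of line of action",np.cross(F,M)/(F@F), M@F/np.linalg.norm(F))
E
```

```text
[-4.39078335  2.84655183 -3.10679687] [ 0.45161706  0.45989565 -0.28844635] [ 4.09845365e-01 -6.42120266e+01 -2.45276517e+01 -1.68425840e-02
 -1.66918505e+00 -2.72986069e-01] [-7.08021369e-01  6.34424940e-01  1.56422470e+00  2.29006698e-04
  9.46593292e-01  8.85300144e-01]
closest pt of line of action [ 0.02829294 -0.06151053 -0.07723564] 0.07451721401859278
```

View pics/p5.png

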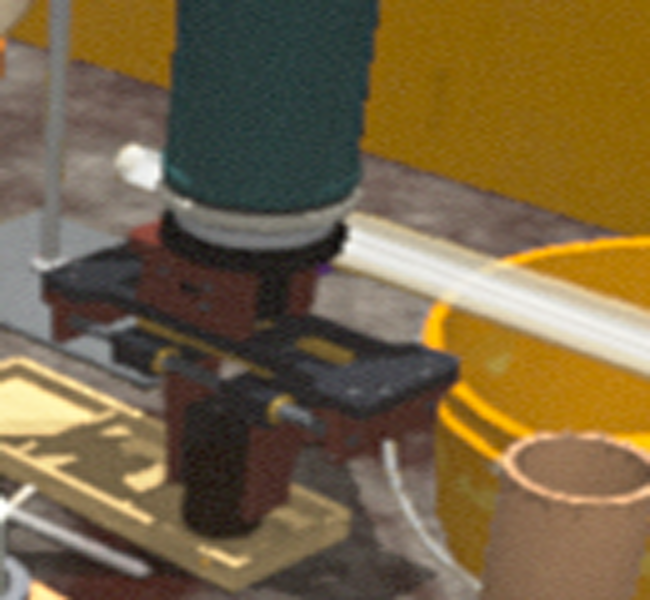

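Bottle is just above the compartment floor. About 6 N of sideways load fits the gripper body touching the bucket's wire handle, the white loop at about (390,470) in the crop. I'll back off a few mm, set the bottle down and release.

send_rows(rows=[{"dx": -0.3,"dy": -0.3,"dz": 0,"yaw": 0,"fingers": 3},{"dx": -0.4,"dy": -0.3,"dz": 0.1,"yaw": 0,"fingers": 3},{"dx": -0.4,"dy": -0.3,"dz": 0.2,"yaw": 0,"fingers": 3},{"dx": -0.4,"dy": -0.3,"dz": 0.2,"yaw": 0,"fingers": 3}])

```text
time_s: 6.17
tcp_pos: [0.5338, -0.3665, 0.0413]
tool_rot: [0.001, 1.0, -0.011, 0.001]
ft_force: [0.9, 0.2, -0.1]
grip_width: 0.035
```

```bash
python3 go.py .537 -.369 .041 -92
```

```text
t 6.17 tcp [ 0.5338 -0.3665  0.0413] th -91.3 grip 0.035 q6 0.89 F [ 0.9  0.2 -0.1]
d cm [0.33 0.24 0.03] yaw 0.7
```

send_rows(rows=[{"dx": 0,"dy": 0,"dz": 0,"yaw": 0,"fingers": 3.7},{"dx": 0,"dy": 0,"dz": 0,"yaw": 0,"fingers": 4.2},{"dx": 0,"dy": 0,"dz": 0,"yaw": 0,"fingers": 4.8},{"dx": 0,"dy": 0,"dz": 0,"yaw": 0,"fingers": 5.2},{"dx": 0,"dy": 0,"dz": 0,"yaw": 0,"fingers": 5.2}])

```text
time_s: 6.58
tcp_pos: [0.5332, -0.366, 0.0407]
tool_rot: [0.0, 1.0, -0.012, 0.0]
ft_force: [1.0, 0.6, -0.2]
grip_width: 0.0519
```

send_rows(rows=[{"dx": 0,"dy": 0,"dz": -1,"yaw": 0,"fingers": 5.2},{"dx": 0,"dy": 0,"dz": -4,"yaw": 0,"fingers": 5.2},{"dx": 0,"dy": 0,"dz": -8,"yaw": 0,"fingers": 5.2},{"dx": 0,"dy": 0,"dz": -11,"yaw": 0,"fingers": 5.2},{"dx": 0,"dy": 0,"dz": -14,"yaw": 0,"fingers": 5.2}])

```text
time_s: 7.0
tcp_pos: [0.5333, -0.366, 0.1833]
tool_rot: [0.0, 1.0, -0.012, 0.0]
ft_force: [0.4, -0.5, -1.1]
grip_width: 0.0522
```

```bash
python3 go.py .409 -.334 .18 -5; python3 - <<'E'
from rig import *
from h import *
s=camera("scene");c=camera("top")
cv2.imwrite("pics/p6.png",np.hstack([cv2.resize(c["frame"][150:310,300:460],(400,400)),cv2.resize(s["frame"][120:320,240:440],(400,400))]))
E
```

```text
t 7.0 tcp [ 0.5333 -0.366   0.1833] th -91.3 grip 0.0522 q6 0.89 F [ 0.4 -0.5 -1.1]
d cm [-12.5   -2.91   0.32] yaw -86.3
```

View pics/p6.png

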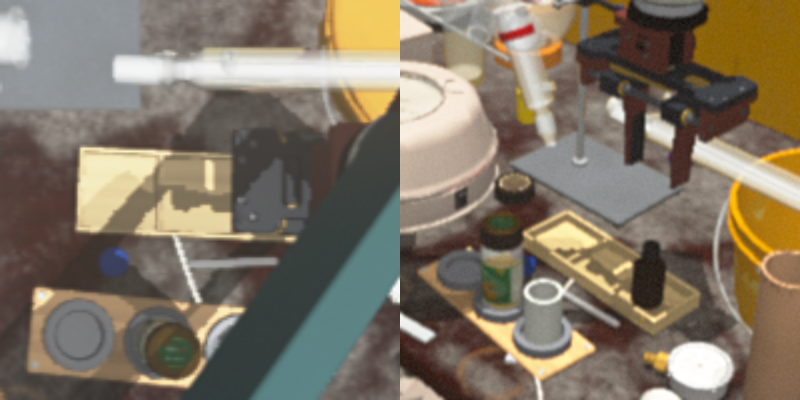

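Bottle stands upright in the rightmost compartment, at about (648,275) in the right-hand picture. Next is the beaker.

send_rows(rows=[{"dx": -2.5,"dy": -0.6,"dz": 0,"yaw": -7,"fingers": 8},{"dx": -5,"dy": -1.2,"dz": 0,"yaw": -14,"fingers": 8},{"dx": -7.5,"dy": -1.8,"dz": 0,"yaw": -21,"fingers": 8},{"dx": -10,"dy": -2.4,"dz": 0,"yaw": -28,"fingers": 8},{"dx": -12.5,"dy": -2.9,"dz": 0,"yaw": -35,"fingers": 8}])

```text
time_s: 7.52
tcp_pos: [0.4073, -0.333, 0.1803]
tool_rot: [-0.001, 0.956, 0.293, -0.0]
ft_force: [-0.5, 0.0, -0.5]
grip_width: 0.0791
```

send_rows(rows=[{"dx": 0,"dy": 0,"dz": 0,"yaw": -7,"fingers": 8},{"dx": 0,"dy": 0,"dz": 0,"yaw": -14,"fingers": 8},{"dx": 0,"dy": 0,"dz": 0,"yaw": -21,"fingers": 8},{"dx": 0,"dy": 0,"dz": 0,"yaw": -28,"fingers": 8},{"dx": 0,"dy": 0,"dz": 0,"yaw": -35,"fingers": 8}])

```text
time_s: 7.93
tcp_pos: [0.4083, -0.3336, 0.1804]
tool_rot: [-0.0, 0.824, 0.566, -0.0]
ft_force: [-0.3, -0.2, 0.9]
grip_width: 0.0802
```

send_rows(rows=[{"dx": 0,"dy": 0,"dz": 0,"yaw": -7,"fingers": 8},{"dx": 0,"dy": 0,"dz": 0,"yaw": -14,"fingers": 8},{"dx": 0,"dy": 0,"dz": 0,"yaw": -16.3,"fingers": 8},{"dx": 0,"dy": 0,"dz": 0,"yaw": -16.3,"fingers": 8}])

```text
time_s: 8.27
tcp_pos: [0.4084, -0.3336, 0.1803]
tool_rot: [-0.001, 0.737, 0.676, 0.0]
ft_force: [-0.2, 0.0, 0.9]
grip_width: 0.0804
```

```bash
python3 go.py .409 -.334 .042 -5
```

```text
t 8.27 tcp [ 0.4084 -0.3336  0.1803] th -5.0 grip 0.0804 q6 -0.73 F [-0.2  0.   0.9]
d cm [-0.04  0.07 13.83] yaw 0.0
```

send_rows(rows=[{"dx": 0,"dy": 0,"dz": 3,"yaw": 0,"fingers": 8},{"dx": 0,"dy": 0,"dz": 6,"yaw": 0,"fingers": 8},{"dx": 0,"dy": 0,"dz": 9,"yaw": 0,"fingers": 8},{"dx": 0,"dy": 0,"dz": 11.5,"yaw": 0,"fingers": 8},{"dx": 0,"dy": 0,"dz": 13.8,"yaw": 0,"fingers": 8}])

```text
time_s: 8.68
tcp_pos: [0.4082, -0.3334, 0.041]
tool_rot: [-0.001, 0.738, 0.675, 0.0]
ft_force: [0.4, 0.3, -0.4]
grip_width: 0.0802
```

send_rows(rows=[{"dx": 0,"dy": 0,"dz": 0,"yaw": 0,"fingers": 6.5},{"dx": 0,"dy": 0,"dz": 0,"yaw": 0,"fingers": 5.5},{"dx": 0,"dy": 0,"dz": 0,"yaw": 0,"fingers": 4.5},{"dx": 0,"dy": 0,"dz": 0,"yaw": 0,"fingers": 3.5},{"dx": 0,"dy": 0,"dz": 0,"yaw": 0,"fingers": 3.3}])

```text
time_s: 9.1
tcp_pos: [0.4097, -0.3349, 0.0442]
tool_rot: [0.001, 0.738, 0.675, 0.0]
ft_force: [-1.5, -0.4, -0.1]
grip_width: 0.0501
```

send_rows(rows=[{"dx": 0,"dy": 0,"dz": 0,"yaw": 0,"fingers": 3.3},{"dx": 0,"dy": 0,"dz": 0,"yaw": 0,"fingers": 3.3},{"dx": 0,"dy": 0,"dz": 0,"yaw": 0,"fingers": 3.3}])

```text
time_s: 9.35
tcp_pos: [0.4091, -0.3345, 0.0437]
tool_rot: [0.001, 0.737, 0.675, -0.0]
ft_force: [-1.6, 0.3, 6.7]
grip_width: 0.0394
```

```bash
python3 go.py .409 -.334 .042 -5
```

```text
t 9.35 tcp [ 0.4091 -0.3345  0.0437] th -5.0 grip 0.0394 q6 -0.73 F [-1.6  0.3  6.7]
d cm [ 0.04 -0.01  0.17] yaw -0.0
```

send_rows(rows=[{"dx": 0,"dy": 0,"dz": 0,"yaw": 0,"fingers": 3.3},{"dx": 0,"dy": 0,"dz": -0.5,"yaw": 0,"fingers": 3.3},{"dx": 0,"dy": 0,"dz": -2,"yaw": 0,"fingers": 3.3},{"dx": 0,"dy": 0,"dz": -4,"yaw": 0,"fingers": 3.3},{"dx": 0,"dy": 0,"dz": -6,"yaw": 0,"fingers": 3.3}])

```text
time_s: 9.77
tcp_pos: [0.4084, -0.3335, 0.1033]
tool_rot: [-0.001, 0.738, 0.675, 0.0]
ft_force: [0.1, -0.6, -0.8]
grip_width: 0.0398
```

send_rows(rows=[{"dx": 0,"dy": 0,"dz": -2,"yaw": 0,"fingers": 3.3},{"dx": 0,"dy": 0,"dz": -4,"yaw": 0,"fingers": 3.3},{"dx": 0,"dy": 0,"dz": -6,"yaw": 0,"fingers": 3.3},{"dx": 0,"dy": 0,"dz": -7.5,"yaw": 0,"fingers": 3.3},{"dx": 0,"dy": 0,"dz": -7.5,"yaw": 0,"fingers": 3.3}])

```text
time_s: 10.18
tcp_pos: [0.4103, -0.3355, 0.181]
tool_rot: [0.003, 0.737, 0.675, 0.0]
ft_force: [-0.3, -0.7, -0.5]
grip_width: 0.0396
```

```bash
python3 go.py .542 -.23 .18 -92; python3 - <<'E'
from rig import *
from h import *
s=camera("scene")
cv2.imwrite("pics/p7.png",cv2.resize(s["frame"][100:350,150:450],(720,600)))
E
```

```text
t 10.18 tcp [ 0.4103 -0.3355  0.181 ] th -5.0 grip 0.0396 q6 -0.73 F [-0.3 -0.7 -0.5]
d cm [11.66 12.19  0.11] yaw 87.0
```

View pics/p7.png

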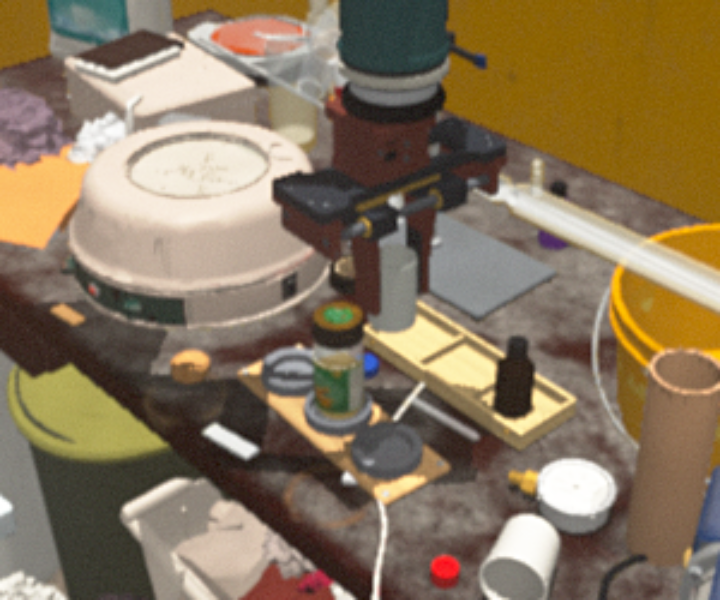

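send_rows(rows=[{"dx": 1,"dy": 1,"dz": 0,"yaw": 6,"fingers": 3.3},{"dx": 2.5,"dy": 2,"dz": 0,"yaw": 13,"fingers": 3.3},{"dx": 4.5,"dy": 3,"dz": 0,"yaw": 20,"fingers": 3.3},{"dx": 6.5,"dy": 4,"dz": 0,"yaw": 27,"fingers": 3.3},{"dx": 8.5,"dy": 5,"dz": 0,"yaw": 34,"fingers": 3.3}])

```text
time_s: 10.65
tcp_pos: [0.4656, -0.2524, 0.1762]
tool_rot: [-0.001, 0.904, 0.427, -0.001]
ft_force: [0.1, 0.6, -0.7]
grip_width: 0.0399
```

send_rows(rows=[{"dx": 0,"dy": 0,"dz": 0,"yaw": 7,"fingers": 3.3},{"dx": 0,"dy": 0,"dz": 0,"yaw": 14,"fingers": 3.3},{"dx": 0,"dy": 0,"dz": 0,"yaw": 21,"fingers": 3.3},{"dx": 0,"dy": 0,"dz": 0,"yaw": 28,"fingers": 3.3},{"dx": 0,"dy": 0,"dz": 0,"yaw": 35,"fingers": 3.3}])

```text
time_s: 11.07
tcp_pos: [0.4653, -0.253, 0.1761]
tool_rot: [-0.001, 0.991, 0.136, -0.001]
ft_force: [-0.1, -0.2, -0.8]
grip_width: 0.0397
```

```bash
python3 go.py .542 -.23 .18 -92
```

```text
t 11.07 tcp [ 0.4653 -0.253   0.1761] th -74.4 grip 0.0397 q6 0.67 F [-0.1 -0.2 -0.8]
d cm [ 8.01 -0.15 -0.4 ] yaw 17.6
```

send_rows(rows=[{"dx": 1.2,"dy": 0,"dz": 0,"yaw": 6,"fingers": 3.3},{"dx": 3,"dy": 0,"dz": 0,"yaw": 12,"fingers": 3.3},{"dx": 5.5,"dy": -0.1,"dz": 0,"yaw": 17.5,"fingers": 3.3},{"dx": 7.5,"dy": -0.1,"dz": 0,"yaw": 17.5,"fingers": 3.3},{"dx": 8,"dy": -0.1,"dz": 0,"yaw": 17.5,"fingers": 3.3}])

```text
time_s: 11.48
tcp_pos: [0.5447, -0.2298, 0.1762]
tool_rot: [-0.0, 1.0, -0.013, 0.0]
ft_force: [0.1, 0.1, -0.8]
grip_width: 0.0399
```

send_rows(rows=[{"dx": 0,"dy": 0,"dz": 2,"yaw": 0,"fingers": 3.3},{"dx": 0,"dy": 0,"dz": 4,"yaw": 0,"fingers": 3.3},{"dx": 0,"dy": 0,"dz": 6,"yaw": 0,"fingers": 3.3},{"dx": 0,"dy": 0,"dz": 7,"yaw": 0,"fingers": 3.3},{"dx": 0,"dy": 0,"dz": 7,"yaw": 0,"fingers": 3.3}])

```text
time_s: 11.9
tcp_pos: [0.5399, -0.2295, 0.1044]
tool_rot: [-0.002, 1.0, -0.013, -0.003]
ft_force: [-0.7, -0.4, -0.6]
grip_width: 0.0399
```

```bash
python3 go.py .542 -.23 .040 -92; python3 - <<'E'
from rig import *
from h import *
s=camera("scene");c=camera("top")
cv2.imwrite("pics/p8.png",np.hstack([cv2.resize(c["frame"][150:310,300:460],(400,400)),cv2.resize(s["frame"][120:320,220:420],(400,400))]))
E
```

```text
t 11.9 tcp [ 0.5399 -0.2295  0.1044] th -91.5 grip 0.0399 q6 1.08 F [-0.7 -0.4 -0.6]
d cm [0.25 0.06 6.44] yaw 0.5
```

View pics/p8.png

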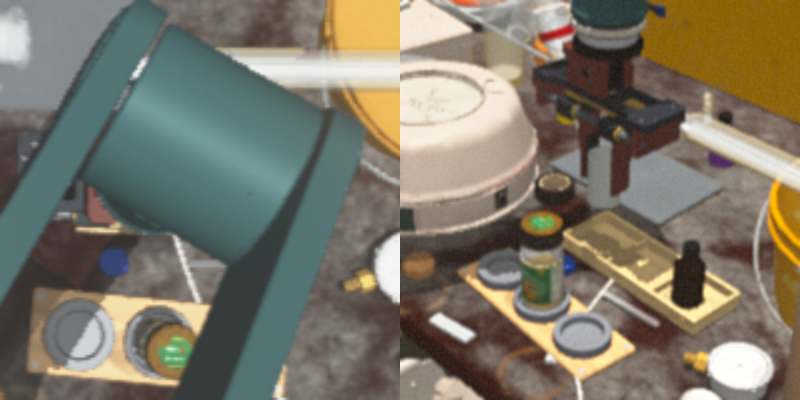

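send_rows(rows=[{"dx": 0.2,"dy": 0,"dz": 2,"yaw": 0,"fingers": 3.3},{"dx": 0.2,"dy": 0,"dz": 4,"yaw": 0,"fingers": 3.3},{"dx": 0.2,"dy": 0,"dz": 5.5,"yaw": 0,"fingers": 3.3},{"dx": 0.2,"dy": 0,"dz": 6,"yaw": 0,"fingers": 3.3},{"dx": 0.2,"dy": 0,"dz": 6,"yaw": 0,"fingers": 3.3}])

```text
time_s: 12.42
tcp_pos: [0.5444, -0.2308, 0.0475]
tool_rot: [-0.0, 1.0, -0.013, -0.0]
ft_force: [1.6, -0.6, -0.6]
grip_width: 0.04
```

```bash
python3 go.py .542 -.23 .040 -92
```

```text
t 12.42 tcp [ 0.5444 -0.2308  0.0475] th -91.5 grip 0.04 q6 1.08 F [ 1.6 -0.6 -0.6]
d cm [-0.24 -0.07  0.75] yaw 0.5
```

send_rows(rows=[{"dx": 0,"dy": 0,"dz": 0.3,"yaw": 0,"fingers": 3.3},{"dx": 0,"dy": 0,"dz": 0.6,"yaw": 0,"fingers": 3.3},{"dx": 0,"dy": 0,"dz": 0.7,"yaw": 0,"fingers": 3.3},{"dx": 0,"dy": 0,"dz": 0.7,"yaw": 0,"fingers": 3.3},{"dx": 0,"dy": 0,"dz": 0.7,"yaw": 0,"fingers": 3.3}])

```text
time_s: 12.83
tcp_pos: [0.545, -0.2309, 0.0411]
tool_rot: [0.0, 1.0, -0.013, 0.0]
ft_force: [0.0, 0.1, -0.5]
grip_width: 0.0399
```

send_rows(rows=[{"dx": 0,"dy": 0,"dz": 0.1,"yaw": 0,"fingers": 3.3},{"dx": 0,"dy": 0,"dz": 0.1,"yaw": 0,"fingers": 4.2},{"dx": 0,"dy": 0,"dz": 0.1,"yaw": 0,"fingers": 4.8},{"dx": 0,"dy": 0,"dz": 0.1,"yaw": 0,"fingers": 5.5},{"dx": 0,"dy": 0,"dz": 0.1,"yaw": 0,"fingers": 5.5}])

```text
time_s: 13.25
tcp_pos: [0.5448, -0.2309, 0.0398]
tool_rot: [0.0, 1.0, -0.013, 0.0]
ft_force: [0.6, 0.7, 0.3]
grip_width: 0.0545
```

send_rows(rows=[{"dx": 0,"dy": 0,"dz": -1,"yaw": 0,"fingers": 5.5},{"dx": 0,"dy": 0,"dz": -4,"yaw": 0,"fingers": 5.5},{"dx": 0,"dy": 0,"dz": -8,"yaw": 0,"fingers": 5.5},{"dx": 0,"dy": 0,"dz": -11,"yaw": 0,"fingers": 5.5},{"dx": 0,"dy": 0,"dz": -14,"yaw": 0,"fingers": 5.5}])

```text
time_s: 13.67
tcp_pos: [0.5449, -0.2309, 0.1823]
tool_rot: [0.0, 1.0, -0.013, 0.001]
ft_force: [-0.1, -0.9, 0.3]
grip_width: 0.0551
```

```bash
python3 go.py .415 -.263 .18 -92; python3 - <<'E'
from rig import *
from h import *
s=camera("scene")
cv2.imwrite("pics/p9.png",cv2.resize(s["frame"][120:320,220:420],(600,600)))
E
```

```text
t 13.67 tcp [ 0.5449 -0.2309  0.1823] th -91.5 grip 0.0551 q6 1.08 F [-0.1 -0.9  0.3]
d cm [-12.9    3.56   0.22] yaw 0.5
```

View pics/p9.png

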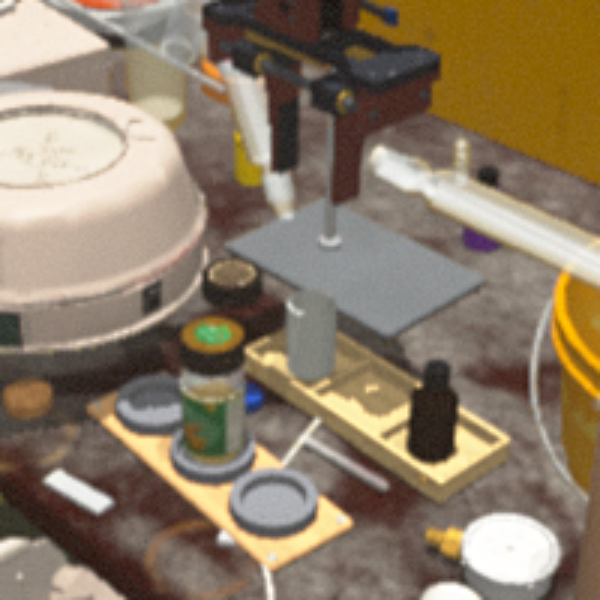

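The beaker stands in the left compartment at about (312,335), and the bottle in the right one at about (433,420). Next is the jar, with the jaws along the row.

send_rows(rows=[{"dx": -3,"dy": 0.8,"dz": 0,"yaw": 0,"fingers": 7},{"dx": -6,"dy": 1.6,"dz": 0,"yaw": 0,"fingers": 7},{"dx": -9,"dy": 2.5,"dz": 0,"yaw": 0,"fingers": 7},{"dx": -12,"dy": 3.3,"dz": 0,"yaw": 0,"fingers": 7},{"dx": -12.9,"dy": 3.55,"dz": 0,"yaw": 0,"fingers": 7}])

```text
time_s: 14.13
tcp_pos: [0.4108, -0.2624, 0.1799]
tool_rot: [-0.0, 1.0, -0.014, -0.001]
ft_force: [0.4, 0.3, 0.3]
grip_width: 0.0698
```

send_rows(rows=[{"dx": 0,"dy": 0,"dz": 0,"yaw": 0,"fingers": 7},{"dx": 0,"dy": 0,"dz": 0,"yaw": 0,"fingers": 7}])

```text
time_s: 14.3
tcp_pos: [0.4155, -0.2633, 0.1803]
tool_rot: [0.0, 1.0, -0.014, 0.001]
ft_force: [0.4, 0.2, -0.6]
grip_width: 0.0701
```

```bash
python3 go.py .4155 -.2635 .079 -92
```

```text
t 14.3 tcp [ 0.4155 -0.2633  0.1803] th -91.6 grip 0.0701 q6 0.89 F [ 0.4  0.2 -0.6]
d cm [-0.02  0.02 10.13] yaw 0.4
```

send_rows(rows=[{"dx": 0,"dy": 0,"dz": 2.5,"yaw": 0,"fingers": 7},{"dx": 0,"dy": 0,"dz": 5,"yaw": 0,"fingers": 7},{"dx": 0,"dy": 0,"dz": 7.5,"yaw": 0,"fingers": 7},{"dx": 0,"dy": 0,"dz": 10,"yaw": 0,"fingers": 7},{"dx": 0,"dy": 0,"dz": 10.1,"yaw": 0,"fingers": 7}])

```text
time_s: 14.72
tcp_pos: [0.4145, -0.2611, 0.0752]
tool_rot: [-0.002, 1.0, -0.013, -0.002]
ft_force: [-0.0, -0.3, -0.3]
grip_width: 0.0698
```

send_rows(rows=[{"dx": 0,"dy": 0,"dz": 0,"yaw": 0,"fingers": 6},{"dx": 0,"dy": 0,"dz": 0,"yaw": 0,"fingers": 5},{"dx": 0,"dy": 0,"dz": 0,"yaw": 0,"fingers": 4},{"dx": 0,"dy": 0,"dz": 0,"yaw": 0,"fingers": 3.8},{"dx": 0,"dy": 0,"dz": 0,"yaw": 0,"fingers": 3.8}], force=20)

```text
time_s: 15.13
tcp_pos: [0.4159, -0.2636, 0.08]
tool_rot: [0.001, 1.0, -0.013, 0.001]
ft_force: [0.8, -0.3, 3.2]
grip_width: 0.0437
```

send_rows(rows=[{"dx": 0,"dy": 0,"dz": 0,"yaw": 0,"fingers": 3.8},{"dx": 0,"dy": 0,"dz": 0,"yaw": 0,"fingers": 3.8},{"dx": 0,"dy": 0,"dz": 0,"yaw": 0,"fingers": 3.8}])

```text
time_s: 15.38
tcp_pos: [0.4158, -0.2637, 0.0799]
tool_rot: [0.001, 1.0, -0.014, 0.001]
ft_force: [-0.1, 0.9, 7.5]
grip_width: 0.0437
```

```bash
python3 go.py .4155 -.2635 .079 -92
```

```text
t 15.38 tcp [ 0.4158 -0.2637  0.0799] th -91.6 grip 0.0437 q6 0.89 F [-0.1  0.9  7.5]
d cm [-0.03 -0.02  0.09] yaw 0.4
```

send_rows(rows=[{"dx": 0,"dy": 0,"dz": -0.5,"yaw": 0,"fingers": 3.8},{"dx": 0,"dy": 0,"dz": -2,"yaw": 0,"fingers": 3.8},{"dx": 0,"dy": 0,"dz": -4.5,"yaw": 0,"fingers": 3.8},{"dx": 0,"dy": 0,"dz": -7,"yaw": 0,"fingers": 3.8},{"dx": 0,"dy": 0,"dz": -9,"yaw": 0,"fingers": 3.8}])

```text
time_s: 15.8
tcp_pos: [0.4146, -0.2627, 0.1704]
tool_rot: [0.0, 1.0, -0.013, 0.0]
ft_force: [0.8, -0.1, -1.8]
grip_width: 0.0438
```

send_rows(rows=[{"dx": 0,"dy": 0,"dz": -1,"yaw": 0,"fingers": 3.8},{"dx": 0,"dy": 0,"dz": -1.5,"yaw": 0,"fingers": 3.8},{"dx": 0,"dy": 0,"dz": -1.5,"yaw": 0,"fingers": 3.8}])

```text
time_s: 16.05
tcp_pos: [0.415, -0.2631, 0.1844]
tool_rot: [0.0, 1.0, -0.013, 0.001]
ft_force: [0.3, -0.9, -1.0]
grip_width: 0.0439
```

```bash
python3 go.py .541 -.2985 .18 -92; python3 - <<'E'
from rig import *
from h import *
c=camera("top"); s=camera("scene")
cv2.imwrite("pics/p10.png",np.hstack([cv2.resize(c["frame"][190:310,310:430],(400,400)),cv2.resize(s["frame"][120:320,220:420],(400,400))]))
E
```

```text
t 16.05 tcp [ 0.415  -0.2631  0.1844] th -91.5 grip 0.0439 q6 0.89 F [ 0.3 -0.9 -1. ]
d cm [12.69  3.2   0.46] yaw 0.5
```

View pics/p10.png

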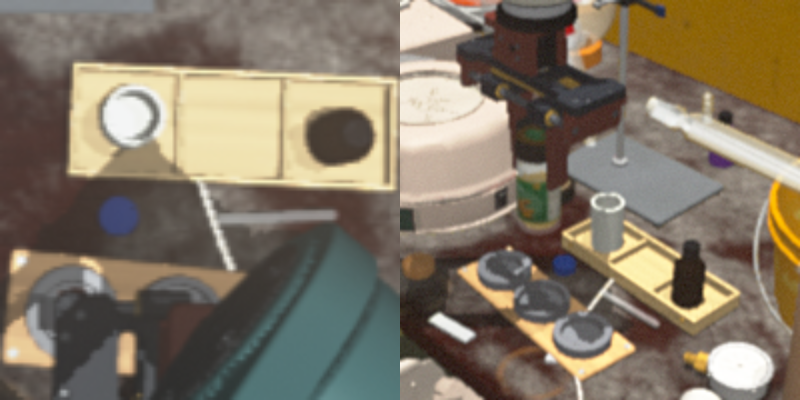

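The beaker at (132,115) and the bottle at (340,135) sit well inside their compartments. The jar is held upright, so it goes to the middle compartment.

send_rows(rows=[{"dx": 1.5,"dy": 0.4,"dz": 0,"yaw": 0,"fingers": 3.8},{"dx": 4,"dy": 1.1,"dz": 0,"yaw": 0,"fingers": 3.8},{"dx": 7,"dy": 1.9,"dz": 0,"yaw": 0,"fingers": 3.8},{"dx": 10,"dy": 2.6,"dz": 0,"yaw": 0,"fingers": 3.8},{"dx": 12,"dy": 3.1,"dz": 0,"yaw": 0,"fingers": 3.8}])

```text
time_s: 16.57
tcp_pos: [0.5358, -0.2974, 0.1818]
tool_rot: [-0.001, 1.0, -0.013, -0.0]
ft_force: [1.5, -0.5, -0.8]
grip_width: 0.0436
```

send_rows(rows=[{"dx": 0.5,"dy": 0.1,"dz": 0,"yaw": 0,"fingers": 3.8},{"dx": 0.6,"dy": 0.1,"dz": 0,"yaw": 0,"fingers": 3.8},{"dx": 0.6,"dy": 0.1,"dz": 0,"yaw": 0,"fingers": 3.8}])

```text
time_s: 16.82
tcp_pos: [0.5385, -0.2974, 0.1821]
tool_rot: [-0.001, 1.0, -0.013, -0.002]
ft_force: [-0.6, 0.5, -1.1]
grip_width: 0.0437
```

```bash
python3 go.py .541 -.2985 .0765 -92
```

```text
t 16.82 tcp [ 0.5385 -0.2974  0.1821] th -91.5 grip 0.0437 q6 0.98 F [-0.6  0.5 -1.1]
d cm [ 0.28  0.13 10.55] yaw 0.5
```

send_rows(rows=[{"dx": 0.1,"dy": 0.1,"dz": 2,"yaw": 0,"fingers": 3.8},{"dx": 0.1,"dy": 0.1,"dz": 4.5,"yaw": 0,"fingers": 3.8},{"dx": 0.1,"dy": 0.1,"dz": 7,"yaw": 0,"fingers": 3.8},{"dx": 0.1,"dy": 0.1,"dz": 9,"yaw": 0,"fingers": 3.8},{"dx": 0.1,"dy": 0.1,"dz": 9.8,"yaw": 0,"fingers": 3.8}])

```text
time_s: 17.23
tcp_pos: [0.5371, -0.2973, 0.0826]
tool_rot: [-0.002, 1.0, -0.014, -0.003]
ft_force: [-0.5, 1.2, -1.5]
grip_width: 0.0441
```

send_rows(rows=[{"dx": 0,"dy": 0,"dz": 0.3,"yaw": 0,"fingers": 3.8},{"dx": 0,"dy": 0,"dz": 0.6,"yaw": 0,"fingers": 3.8},{"dx": 0,"dy": 0,"dz": 0.7,"yaw": 0,"fingers": 3.8},{"dx": 0,"dy": 0,"dz": 0.7,"yaw": 0,"fingers": 3.8},{"dx": 0,"dy": 0,"dz": 0.7,"yaw": 0,"fingers": 3.8}])

```text
time_s: 17.65
tcp_pos: [0.5415, -0.2997, 0.0798]
tool_rot: [0.0, 1.0, -0.013, 0.001]
ft_force: [0.1, 0.4, -0.7]
grip_width: 0.0437
```

send_rows(rows=[{"dx": 0,"dy": 0,"dz": 0.15,"yaw": 0,"fingers": 3.8},{"dx": 0,"dy": 0,"dz": 0.35,"yaw": 0,"fingers": 3.8},{"dx": 0,"dy": 0,"dz": 0.35,"yaw": 0,"fingers": 3.8},{"dx": 0,"dy": 0,"dz": 0.35,"yaw": 0,"fingers": 3.8}])

```text
time_s: 17.98
tcp_pos: [0.5415, -0.2998, 0.0759]
tool_rot: [0.001, 1.0, -0.013, 0.001]
ft_force: [-0.4, -1.7, 3.9]
grip_width: 0.044
```

Floor contact (+3.9 N), so I release.

send_rows(rows=[{"dx": 0,"dy": 0,"dz": 0,"yaw": 0,"fingers": 4.6},{"dx": 0,"dy": 0,"dz": 0,"yaw": 0,"fingers": 5.2},{"dx": 0,"dy": 0,"dz": 0,"yaw": 0,"fingers": 5.8},{"dx": 0,"dy": 0,"dz": 0,"yaw": 0,"fingers": 5.8},{"dx": 0,"dy": 0,"dz": 0,"yaw": 0,"fingers": 5.8}])

```text
time_s: 18.4
tcp_pos: [0.5407, -0.299, 0.0749]
tool_rot: [-0.0, 1.0, -0.013, -0.0]
ft_force: [-0.5, 1.2, -0.4]
grip_width: 0.0583
```

send_rows(rows=[{"dx": 0,"dy": 0,"dz": -1,"yaw": 0,"fingers": 5.8},{"dx": 0,"dy": 0,"dz": -3.5,"yaw": 0,"fingers": 5.8},{"dx": 0,"dy": 0,"dz": -6,"yaw": 0,"fingers": 5.8},{"dx": 0,"dy": 0,"dz": -9,"yaw": 0,"fingers": 5.8},{"dx": 0,"dy": 0,"dz": -12,"yaw": 0,"fingers": 5.8}])

```text
time_s: 18.82
tcp_pos: [0.5405, -0.2989, 0.1967]
tool_rot: [-0.0, 1.0, -0.013, -0.0]
ft_force: [1.1, -0.4, -1.2]
grip_width: 0.0584
```

send_rows(rows=[{"dx": -4,"dy": 2,"dz": 0,"yaw": 0,"fingers": 5.8},{"dx": -8,"dy": 4,"dz": 0,"yaw": 0,"fingers": 5.8},{"dx": -11,"dy": 6,"dz": 0,"yaw": 0,"fingers": 5.8},{"dx": -13,"dy": 9,"dz": 0,"yaw": 0,"fingers": 5.8},{"dx": -15,"dy": 12,"dz": 0,"yaw": 0,"fingers": 5.8}])

```text
time_s: 19.23
tcp_pos: [0.3859, -0.4154, 0.1962]
tool_rot: [0.0, 1.0, -0.013, 0.0]
ft_force: [0.1, -0.4, 0.4]
grip_width: 0.058
```

```bash
python3 - <<'E'
from rig import *
from h import *
print(read_state()["time_s"])
c=camera("top"); s=camera("scene"); np.savez("/tmp/top9.npz",**c)
cv2.imwrite("pics/p11.png",np.hstack([cv2.resize(c["frame"][190:310,310:430+10],(400,369)),cv2.resize(s["frame"][120:305,220:420],(400,369))]))
P=xyz(c);Z=P[...,2]
for h,lo,hi,n in((.113,.1,.13,"jar"),(.085,.078,.098,"bottle"),(.068,.05,.077,"beaker")):
    m=((Z>lo)&(Z<hi)).astype(np.uint8); m[:200]=0;m[260:]=0;m[:,:325]=0;m[:,435:]=0
    if n=="beaker": m[:,362:]=0
    if n=="bottle": m[:,:400]=0
    if m.sum()>3:
        k=max(cv2.findContours(m,0,cv2.CHAIN_APPROX_NONE)[0],key=cv2.contourArea);(u,v),r=cv2.minEnclosingCircle(k); w=ray(c,(u,v),h)
        a=np.radians(2.28); L=np.array([np.sin(a),np.cos(a)]); N=np.array([-L[1],L[0]]); d=w[:2]-[.5431,-.299]
        print(n,(u,v),r,w.round(4),"caddy x,y",(d@L).round(4),(d@N).round(4),np.median(Z[m>0]))
E
```

```text
19.2333
jar (385.9285583496094, 226.5) 11.475461959838867 [ 0.5401 -0.2974  0.113 ] caddy x,y 0.0015 0.003 0.11379534211077458
bottle (416.375, 229.375) 4.667138576507568 [ 0.5362 -0.3643  0.085 ] caddy x,y -0.0655 0.0043 0.08455390375597027
beaker (349.29998779296875, 224.3000030517578) 9.454205513000488 [ 0.5464 -0.2284  0.068 ] caddy x,y 0.0707 -0.0005 0.06773851631666217
```

View pics/p11.png

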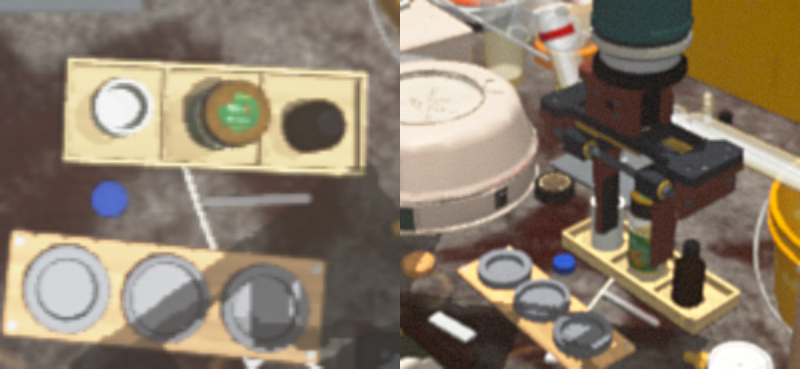

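All three stand upright and centred in the caddy, and the tops sit at the right heights: jar 114 mm, bottle 85 mm, beaker 68 mm. The arm is clear of everything, so I hand in.

```bash
python3 -c "
from rig import *
print(finish_job())"
```

```text
the job is handed in; nothing more can be done
None
```

I moved all three vessels from the drip stand into the caddy in reverse order, and handed the job in at about 19 s. No verdict is reported.

- **Placement:** The amber bottle went from left to the rightmost compartment, the jar from middle to middle, and the beaker from right to the leftmost.
- **Last checks:** In the final top image, each vessel was within about 5 mm of its compartment centre. The measured top heights were 85, 114 and 68 mm, against expected 85, 113 and 68 mm, so each foot is on the floor. All three looked upright in both views, and the gripper was open and clear of everything.
- **What went wrong:** While I lowered the bottle, the gripper body felt about 6 N of sideways load. It was probably touching the bucket's wire handle, though I did not confirm that. I backed off about 2 mm and the load went to nearly zero before I released the bottle. No check failed or disagreed.

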